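# Half-panel test exposure on a UV exposure unit

## Robot

A 7-joint arm with a two-finger parallel gripper is mounted at the origin on the work surface. World frame = base frame: x ahead of the robot, y to its left, z up, the work surface at z = 0. Lengths are in m, angles in rad, forces in N, time in s.
With the tool pointing down it reaches from about 0.35 to 0.775 m from the base axis. Payload 3.1 kg.
Tool frame: the origin (TCP) lies at the centre of the arm's flange, where the gripper is bolted on; the fingertips stand 173 mm ahead of it and the grasp point (between the pads) lies r.grip_depth ahead of it (r.grip_depth is the distance from the TCP to the grasp point, in m); z points along the fingers, y is the line along which they close (so a half turn about z gives the same grasp; the last joint's range is limited). The gripper opens to 85 mm and grips with 20 to 120 N. Pads are 22 mm wide; open, the fingers measure 114 mm over their backs; the gripper's body (76 mm by 85 mm) begins 54 mm behind the grasp point. The pads swing forward as they close: fully open they stand 13 mm farther back than shut.
Start: joints at [1.202, 0.311, 0.014, 1.512, -0.004, 1.319, -0.027], TCP at [0.177, -0.521, 0.405] pointing down, gripper open.
Joint ranges: [-2.7, 2.7], [-0.3, 1.91], [-1.27, 1.3], [0.12, 2.57], [-1.44, 4.58], [0.2, 2.03], [-3.05, 3.05]. Speed limits (rad/s): [2.79, 2.79, 3.14, 3.14, 3.14, 3.14, 3.14].

## Interface

Orientations are given as a unit quaternion [w, x, y, z].
In Python, from station import r gives the robot as it stands.
- The arm moves only by the shell command python3 -m inch 'ROWS' [FORCE]. ROWS is JSON, a list of rows, each a list of 3 entries, a list of its own where there are three numbers: the shift along the tool's x, y, z in units of 50 cm (1.0 is 50 cm), then the turn, a rotation vector about the tool's x, y, z in units of pi/4 rad (1.0 is pi/4 rad), then the gripper's target within -1 to 1 (fully open at 1, half-way at 0, shut at -1). In form: [[[tx, ty, tz], [ax, ay, az], fingers], ...]. A call has 1 to 5 rows; each row is the pose to reach, as a shift and turn from the pose commanded when the call began, along the tool's axes at that moment; what a row does not reach only later rows make up. A row lasts 1/8 s, in which the tool goes at most 62.5 mm and 10.7 degrees, less where a joint would pass 70% of its speed; a pose out of reach is approached as far as the arm can. A call with a number of a shift or a turn outside -1 to 1 is refused whole. A call with a gripper value outside its range is refused whole. The fingers move at their own pace and stop on an object; FORCE is the grip in N (left out, the last holds). Time passes only in rows, so rows that repeat a pose let the fingers close. It gives the time, the measured TCP pose, the force, the opening and the grip force at its end, in the units of the state.
- r.read_state(): the state, without advancing time (a new reading comes with each control period).
- r.grab_frame(name): name is "scene" or "top" or "wrist"; returns a dict with "color" (420x560x3 uint8, red, green, blue), "intrinsics" (3x3 intrinsics, pixels), "k1" (the pictures are not rectified: a ray, as slopes to the right and down, at radius r is drawn at 1 + k1 r^2 times it, then the intrinsics apply), "eye" and "orientation" of the camera in the world. Camera axes: x right, y up, looking along -z (the intrinsics and any distortion apply to the point x, -y, -z); pixel columns grow to the right and rows downward; lengths in m; the calibration is good to about 2 mm. A picture is of the moment at which its call begins. There is no depth.
- r.sign_off(): hands the job in; it is judged then, once.
The state is a dict: "t": time; "joint_positions": joint angles; "joint_vel": joint speeds; "joint_efforts": joint torques, N m; "tool_pos": TCP position; "tcp_rot": TCP orientation; "wrist_force": force on the tool from outside, world axes, zero at the start; "ft_torque": the same for the moment, N m; "grip_width": finger opening in m; "grip_force": force on a finger pad.
Only numpy, scipy, OpenCV 4.12 (cv2) and the standard library are available. Lean on these libraries where they do the work, as an engineer would, in place of code of your own. Each camera call takes 0.05 s, during which the arm holds its last target. There are 200 camera calls.

## Task

Make a half-panel test exposure: push the yellow-handled tray with the test panel under the lamp head until it is fully home, and only then slide the red-handled shutter open to its half-way mark, without overshooting the mark, and hold it there. The shutter is sprung and snaps shut when let go, so finish with your gripper still holding it half open, the tray still home. Leave the glass beaker, clear plating cell, white bottle and UV meter where they stand.

Things in the scene. Friction and masses are not known exactly. Their poses are not given: they have to be found in the camera images.
- exposure_unit: long low UV exposure unit fixed on the bench, 565 mm along its y, 170 mm along x. Origin at bench height under the centre of its lamp head (160 x 140 mm, top 118 mm high); z up. Along y: tray on open runners from -280 mm, lamp head -70 to 70, cream shutter deck (55 mm high, 140 wide) 70 to 285. Tray goes home and shutter opens towards +y.
- tray (a joint): travel of the panel tray along the unit's +y, in m: 0 = drawn fully out, 0.110 = fully home under the lamp head, against its stop. Starts anywhere from 0 to 0.035. Light runners, about 1.5 N of friction; stays where it is left.
- tray_handle (a point): centre of the tray's upright yellow handle: 36 mm wide (unit x), 14 thick (unit y), 38 tall (67 to 105 mm above the bench; this point at 86), on a 10 mm upright and a flat drawbar (top 27 mm high). At unit x = 0, y = -255 mm + tray travel (-145 mm when home, 75 mm clear of the lamp head).
- shutter (a joint): opening of the shutter along the unit's +y, in m: 0 = shut, 0.050 = half open, 0.100 = fully open. Starts shut. A return spring pulls it shut: 4 N at 0, rising 1 N per 10 mm (9 N at half, 14 N fully open); no catch, it closes when let go.
- shutter_handle (a point): centre of the shutter's upright red handle: 36 mm wide (unit x), 14 thick (unit y), 36 tall (69 to 105 mm above the bench; this point at 87), on a steel carriage (top 62 mm high) in the slot of the deck. At unit x = 0, y = 150 mm + opening (80 mm from the lamp head when shut). A small red pointer is on its +x side.
- half_mark (a point): centre of the long red mark across the white scale on top of the deck, at unit x = 36 mm, y = 200 mm, 56 mm high: the pointer stands at it when the shutter is half open. Short black marks at shut, quarter, three-quarter and full.
- hull_cell: bystander: clear acrylic trapezoid plating cell, open, 135 x 72 mm, 67 mm high; origin at the centre of its underside
- beaker: bystander: glass beaker, 68 mm across the rim, 90 mm high; origin at the centre of its underside
- bottle: bystander: white plastic bottle with a blue label, 62 mm diameter, 145 mm high; origin at the centre of its underside
- uv_meter: bystander: flat round aluminium UV meter, 84 mm diameter, 13 mm high; origin at the centre of its underside

How it is judged:
On the way, in this order (a step that is already met when the one before it is completed fails the run):
1. the tray is pushed fully home (within 6 mm) with the shutter shut (value of joint tray above 0.104 m and value of joint shutter below 0.012 m), for 0.2 s.
2. the shutter is held half open (44 to 56 mm) for a second (value of joint shutter between 0.044 and 0.056 m and value of joint tray above 0.104 m), for 1 s.
At the end, for the whole second after the job is handed in: The tray is home (within 6 mm of its stop), the shutter stands still at half travel (50 mm, within 6 mm) and the fingers are holding it there against its spring (more than 4 N on it) (all of step 2 and velocity of joint shutter between -0.01 and 0.01 m/s and contact force between the fingers and shutter above 4 N); the arm keeps its last pose, push and grip.
It fails at once if the shutter was opened (more than 12 mm) while the tray was not home (value of joint shutter above 0.012 m and value of joint tray below 0.102 m).
It fails at once if the shutter was opened well past half (beyond 65 mm) (value of joint shutter above 0.065 m).
It fails at once if a bystander was disturbed (moved more than 30 mm) (distance of any of hull_cell, beaker, bottle, uv_meter from where it was at the start of the episode above 0.03 m).
It also fails if it takes over 51 s, if anything falls off the work surface, if the arm or the gripper's body presses on something with over 40 N, if the wrist force passes 120 N, or if a joint passes its speed limit or range.

## Working session

There is one attempt and no reset: what is moved stays moved. The work goes in short steps, Python scripts to look and compute and a shell command to move; the robot and the scene stay as the last step left them, time stands still between calls to the robot, and variables do not carry over. Pictures are saved under pics/ and viewed, at most 10 in all, crops included, and the job is handed in when it is done.

```bash
ls; mkdir -p pics
python3 - <<'E'
from station import r
import cv2,json
s=r.read_state();print({k:s[k] for k in('t','tool_pos','tcp_rot','grip_width')},r.grip_depth)
for n in('scene','top'):
    f=r.grab_frame(n);cv2.imwrite(f'pics/{n}0.png',f['color'][:,:,::-1]);print(n,f['intrinsics'],f['k1'],f['eye'],f['orientation'])
E
```

```text
pics
{'t': 0.0, 'tool_pos': array([ 0.17646938, -0.52057008,  0.40360927]), 'tcp_rot': array([-1.16253342e-03,  9.86675168e-01,  1.62698187e-01, -2.49176285e-04]), 'grip_width': 0.08547160067688021} 0.1547
scene [[488.95384695   0.         275.62937841]
 [  0.         488.95384695 205.92686377]
 [  0.           0.           1.        ]] -0.03216256517828 [1.53242169 0.01764153 1.31228075] [0.66306048 0.2205654  0.23568958 0.67539035]
top [[415.71394244   0.         284.19078831]
 [  0.         415.71394244 205.83587811]
 [  0.           0.           1.        ]] 0.03584324072248718 [0.34477118 0.01362872 1.51788218] [-0.70338864 -0.05366345  0.06669196  0.70563223]
```

View pics/top0.png

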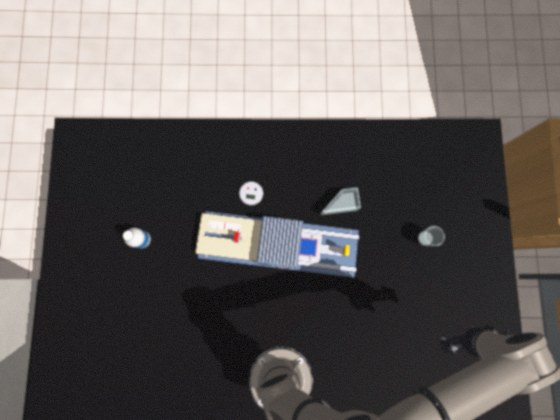

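View pics/scene0.png

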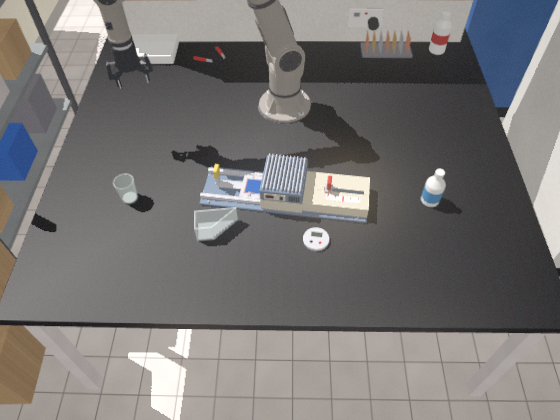

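Top view: yellow handle at about (347,250), red handle at (237,237), meter (251,193), cell (341,202), bottle (137,238), beaker (431,237). Scene view: yellow at (216,172), red at (330,183). The unit's +y runs roughly along world +y. Next I triangulate the handles by colour.

```bash
cat > h.py <<'E'
from station import r
import cv2,numpy as np
from scipy.spatial.transform import Rotation as R
def rot(q): return R.from_quat([q[1],q[2],q[3],q[0]])
def ray(f,p):
    K=f['intrinsics'];k=f['k1'];d=np.array([(p[0]-K[0,2])/K[0,0],(p[1]-K[1,2])/K[1,1]]);u=d.copy()
    for _ in range(20): u=d/(1+k*(u@u))
    return np.array(f['eye']),rot(f['orientation']).apply([u[0],-u[1],-1])
def plane(f,p,z):
    e,d=ray(f,p);return e+d*(z-e[2])/d[2]
def tri(a,b):
    (e,d),(g,h)=a,b;s=np.linalg.lstsq(np.c_[d,-h],g-e,rcond=None)[0]
    P,Q=e+s[0]*d,g+s[1]*h;return (P+Q)/2,np.linalg.norm(P-Q)
def blobs(f,col,roi,amin=4):
    hsv=cv2.cvtColor(f['color'],cv2.COLOR_RGB2HSV);H,S,V=[hsv[...,i].astype(int) for i in range(3)]
    m=(abs(H-26)<8)&(S>140)&(V>100) if col=='y' else ((H<8)|(H>172))&(S>120)&(V>80)
    n,_,st,c=cv2.connectedComponentsWithStats(m.astype(np.uint8),connectivity=8)
    x0,y0,x1,y1=roi
    return sorted([(int(st[i,4]),c[i].round(1).tolist(),st[i,:4].tolist()) for i in range(1,n) if st[i,4]>=amin and x0<c[i][0]<x1 and y0<c[i][1]<y1],reverse=True)
E
python3 - <<'E'
from h import *
t=r.grab_frame('top');s=r.grab_frame('scene')
P={}
for c,a,b in(('y',(300,220,370,280),(195,150,235,190)),('r',(195,205,260,260),(310,165,375,215))):
    A,B=blobs(t,c,a),blobs(s,c,b);print(c,A,B)
    P[c],e=tri(ray(t,A[0][1]),ray(s,B[0][1]));print(P[c],e, plane(t,A[0][1],.1),plane(s,B[0][1],.087))
d=P['r']-P['y'];print(np.linalg.norm(d[:2]),np.degrees(np.arctan2(d[1],d[0])))
E
```

```text
y [(41, [346.0, 250.0], [344, 246, 5, 9])] []Traceback (most recent call last):
  File "<stdin>", line 6, in <module>
IndexError: list index out of range
```

```bash
sed -i 's/(abs(H-26)<8)&(S>140)/(abs(H-26)<10)\&(S>90)/' h.py
python3 - <<'E'
from h import *
t=r.grab_frame('top');s=r.grab_frame('scene')
print(cv2.cvtColor(s['color'],cv2.COLOR_RGB2HSV)[166:180,217].tolist())
P={}
for c,a,b in(('y',(300,220,370,280),(195,150,235,190)),('r',(195,205,260,260),(310,165,375,215))):
    A,B=blobs(t,c,a),blobs(s,c,b);print(c,A,B)
    if not B: B=[(0,[216.5,171])]
    P[c],e=tri(ray(t,A[0][1]),ray(s,B[0][1]));print(P[c],e, plane(t,A[0][1],.1),plane(s,B[0][1],.087))
d=P['r']-P['y'];print(np.linalg.norm(d[:2]),np.degrees(np.arctan2(d[1],d[0])))
E
```

```text
[[25, 126, 246], [25, 130, 228], [24, 134, 208], [24, 135, 191], [24, 139, 178], [23, 131, 169], [23, 133, 163], [23, 132, 160], [23, 131, 162], [24, 129, 162], [24, 131, 166], [24, 128, 169], [24, 95, 161], [20, 19, 157]]
y [(54, [346.0, 250.1], [343, 245, 7, 11])] [(73, [215.9, 170.3], [213, 163, 7, 16])]
[ 0.43653885 -0.22643145  0.08462827] 0.0019035381448508173 [ 0.43551281 -0.22290276  0.1       ] [ 0.43854684 -0.22692761  0.087     ]
r [(44, [235.6, 236.2], [233, 232, 6, 10])] [(41, [329.2, 181.6], [328, 176, 4, 13])]
[0.48513725 0.15269309 0.088015  ] 0.0029408132924230892 [0.48399133 0.15299248 0.1       ] [0.48437687 0.15132486 0.087     ]
0.3822266553542971 82.6953276235876
```

```bash
cat >> h.py <<'E'
U=np.radians(82.7); uy=np.array([np.cos(U),np.sin(U),0]); ux=np.array([uy[1],-uy[0],0])
YH=np.array([.4365,-.2264,.0867]); RH=np.array([.4848,.1525,.088])
def goal(p,s=None):
    "shift (units) and turn (units) to put the TCP at p, tool down, tool y = -unit y"
    s=s or r.read_state();T=rot(s['tcp_rot'])
    G=R.from_matrix(np.c_[ux,-uy,[0,0,-1]])
    print('shift',(T.inv().apply(np.array(p)-s['tool_pos'])/.5).round(4),'turn',((T.inv()*G).as_rotvec()/(np.pi/4)).round(4))
def show():
    s=r.read_state();print('t',s['t'],'tcp',s['tool_pos'].round(4),'F',s['wrist_force'].round(1),'w',round(s['grip_width'],4),'g',s['grip_force'])
E
python3 -c "
from h import *
goal(np.r_[YH[:2],.36])"
```

```text
shift [ 0.6814 -0.3906  0.0889] turn [-1.000e-03  3.000e-04  5.784e-01]
```

```bash
python3 -m inch '[[[0.11,-0.06,0.01],[0,0,0.1],1],[[0.22,-0.125,0.02],[0,0,0.2],1],[[0.33,-0.19,0.04],[0,0,0.3],1],[[0.44,-0.25,0.05],[0,0,0.4],1],[[0.55,-0.31,0.07],[0,0,0.5],1]]' 40; python3 -c "
from h import *
goal(np.r_[YH[:2],.36])"
```

```text
t: 0.92
tool_pos: [0.3848, -0.2882, 0.3708]
tcp_rot: [0.001, 0.999, -0.034, 0.001]
wrist_force: [0.3, -0.8, 0.5]
grip_width: 0.0851
grip_force: 0.0
shift [ 0.0946 -0.1303  0.0216] turn [ 0.0014 -0.0019  0.0748]
```

```bash
python3 -m inch '[[[0.04,-0.06,0.01],[0,0,0.04],1],[[0.09,-0.12,0.02],[0,0,0.075],1],[[0.09,-0.12,0.02],[0,0,0.075],1],[[0.09,-0.12,0.02],[0,0,0.075],1]]'
python3 - <<'E'
from h import *
goal(np.r_[YH[:2],.36])
f=r.grab_frame('wrist');cv2.imwrite('pics/w1.png',f['color'][:,:,::-1]);print(f['eye'],f['orientation'])
for b in blobs(f,'y',(0,0,560,420),60)[:3]:print(b,plane(f,b[1],.095))
for b in blobs(f,'r',(0,0,560,420),60)[:3]:print(b,plane(f,b[1],.095))
E
```

```text
t: 1.42
tool_pos: [0.4322, -0.2334, 0.3605]
tcp_rot: [0.0, 0.998, -0.063, -0.0]
wrist_force: [-0.4, -0.4, -0.3]
grip_width: 0.0853
grip_force: 0.0
shift [ 0.0069 -0.0149  0.0009] turn [0.001  0.0008 0.0029]
[ 0.50892654 -0.24326866  0.32999344] [-0.65402931  0.10180294 -0.1150893   0.74069985]
(1209, [92.5, 188.3], [74, 116, 39, 144]) [ 0.46647116 -0.0963691   0.095     ]
(974, [264.6, 203.4], [255, 176, 20, 55]) [ 0.4380889  -0.22575838  0.095     ]
```

View pics/w1.png

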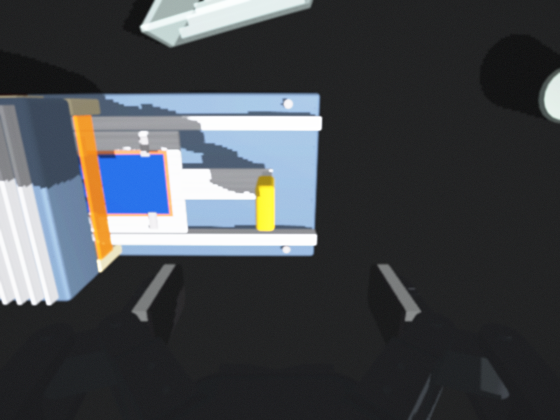

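The wrist view shows the yellow handle at (265,203), which works out to (0.438,-0.226) and agrees with the triangulation. The unit's edges are parallel to the image rows, so the yaw is right. Now I descend and grip.

```bash
python3 -m inch '[[[0.008,-0.015,0.06],[0,0,0.003],1],[[0.008,-0.015,0.12],[0,0,0.003],1],[[0.008,-0.015,0.18],[0,0,0.003],1],[[0.008,-0.015,0.237],[0,0,0.003],1],[[0.008,-0.015,0.237],[0,0,0.003],1]]' && python3 -m inch '[[[0,0,0],[0,0,0],-1],[[0,0,0],[0,0,0],-1],[[0,0,0],[0,0,0],-1],[[0,0,0],[0,0,0],-1],[[0,0,0],[0,0,0],-1]]' 40; python3 -c "
from h import *
goal(np.r_[YH[:2],.2415]);s=r.read_state();print(s['tool_pos'])
t=r.grab_frame('top');print(blobs(t,'y',(300,220,370,280)))"
```

```text
t: 2.1
tool_pos: [0.4354, -0.2268, 0.2402]
tcp_rot: [-0.001, 0.998, -0.065, -0.003]
wrist_force: [0.8, -0.4, -0.1]
grip_width: 0.0853
grip_force: 0.0
t: 2.72
tool_pos: [0.4377, -0.2258, 0.2426]
tcp_rot: [0.0, 0.998, -0.063, 0.0]
wrist_force: [-0.3, -0.4, 4.2]
grip_width: 0.0134
grip_force: 41.1
shift [-0.0022  0.0014  0.0023] turn [ 0.0005 -0.0011  0.0007]
[ 0.43767776 -0.22584849  0.24264708]
[]
```

Gripped at 13.4 mm width. About 87 mm of travel is left, so I push most of it and then creep to the stop.

```bash
python3 -m inch '[[[0,-0.035,0],[0,0,0],-1],[[0,-0.07,0],[0,0,0],-1],[[0,-0.105,0],[0,0,0],-1],[[0,-0.14,0],[0,0,0],-1],[[0,-0.155,0],[0,0,0],-1]]' && python3 -m inch '[[[0,0,0],[0,0,0],-1],[[0,-0.006,0],[0,0,0],-1],[[0,-0.006,0],[0,0,0],-1]]';python3 -m inch '[[[0,-0.006,0],[0,0,0],-1],[[0,-0.006,0],[0,0,0],-1]]'
```

```text
t: 3.4
tool_pos: [0.4477, -0.1472, 0.2427]
tcp_rot: [0.0, 0.998, -0.063, 0.001]
wrist_force: [-0.7, -2.3, 5.6]
grip_width: 0.0133
grip_force: 41.5
t: 3.78
tool_pos: [0.448, -0.1446, 0.2426]
tcp_rot: [-0.0, 0.998, -0.063, 0.0]
wrist_force: [-1.2, -0.5, 5.9]
grip_width: 0.0135
grip_force: 41.5
t: 4.03
tool_pos: [0.4483, -0.1418, 0.2426]
tcp_rot: [-0.0, 0.998, -0.063, 0.0]
wrist_force: [-1.0, -0.2, 5.5]
grip_width: 0.0135
grip_force: 41.5
```

```bash
python3 -m inch '[[[0,-0.006,0],[0,0,0],-1],[[0,-0.006,0],[0,0,0],-1]]';python3 -m inch '[[[0,-0.006,0],[0,0,0],-1],[[0,-0.006,0],[0,0,0],-1]]';python3 -m inch '[[[0,-0.006,0],[0,0,0],-1],[[0,-0.006,0],[0,0,0],-1]]'
```

```text
t: 4.28
tool_pos: [0.4485, -0.1404, 0.2427]
tcp_rot: [0.001, 0.998, -0.064, 0.001]
wrist_force: [-0.9, -4.0, 5.0]
grip_width: 0.0136
grip_force: 41.4
t: 4.53
tool_pos: [0.4485, -0.1398, 0.2427]
tcp_rot: [0.003, 0.998, -0.065, 0.001]
wrist_force: [-1.4, -8.8, 5.2]
grip_width: 0.0132
grip_force: 41.1
t: 4.78
tool_pos: [0.4485, -0.1392, 0.2427]
tcp_rot: [0.005, 0.998, -0.065, 0.001]
wrist_force: [-1.9, -14.3, 4.7]
grip_width: 0.0136
grip_force: 41.9
```

The stop is reached: force is rising, travel was 87 mm, and this point is 295 mm from the red handle as specified. I relieve the load, release and lift.

```bash
python3 -m inch '[[[0,0.012,0],[0,0,0],-1],[[0,0.012,0],[0,0,0],1],[[0,0.012,0],[0,0,0],1],[[0,0.012,0],[0,0,0],1],[[0,0.012,0],[0,0,0],1]]' && python3 -m inch '[[[0,0,-0.06],[0,0,0],1],[[0,0,-0.12],[0,0,0],1],[[0,0,-0.2],[0,0,0],1],[[0,0,-0.22],[0,0,0],1],[[0,0,-0.22],[0,0,0],1]]';python3 - <<'E'
from h import *
goal(np.r_[RH[:2],.35])
t=r.grab_frame('top');b=blobs(t,'y',(260,200,370,290));print(b)
if b:print(plane(t,b[0][1],.095))
E
```

```text
t: 5.4
tool_pos: [0.4484, -0.1396, 0.2418]
tcp_rot: [-0.0, 0.998, -0.063, -0.0]
wrist_force: [-0.3, 0.3, -0.5]
grip_width: 0.084
grip_force: 0.0
t: 6.02
tool_pos: [0.4484, -0.14, 0.3521]
tcp_rot: [0.0, 0.998, -0.063, 0.0]
wrist_force: [-0.0, -0.5, -0.1]
grip_width: 0.0857
grip_force: 0.0
shift [-0.0019 -0.5894  0.0041] turn [ 0.0003 -0.001   0.0005]
[]
```

```bash
python3 -m inch '[[[0,-0.11,0],[0,0,0],1],[[0,-0.22,0],[0,0,0],1],[[0,-0.34,0],[0,0,0],1],[[0,-0.46,0],[0,0,0],1],[[0,-0.55,0],[0,0,0],1]]' && python3 -m inch '[[[0,-0.038,0],[0,0,0],1],[[0,-0.038,0],[0,0,0],1],[[0,-0.038,0],[0,0,0],1]]';python3 - <<'E'
from h import *
f=r.grab_frame('wrist');cv2.imwrite('pics/w2.png',f['color'][:,:,::-1])
for b in blobs(f,'r',(0,0,560,420),10)[:5]:print(b,plane(f,b[1],.095),plane(f,b[1],.056))
show();goal(np.r_[RH[:2],.245])
E
```

```text
t: 6.7
tool_pos: [0.4824, 0.1355, 0.3502]
tcp_rot: [-0.0, 0.998, -0.062, -0.002]
wrist_force: [1.2, 0.1, 0.2]
grip_width: 0.0854
grip_force: 0.0
t: 7.08
tool_pos: [0.4855, 0.15, 0.3507]
tcp_rot: [0.001, 0.998, -0.064, -0.001]
wrist_force: [-0.5, -0.5, -0.0]
grip_width: 0.0852
grip_force: 0.0
(972, [272.8, 211.8], [264, 184, 19, 56]) [0.48670282 0.15141336 0.095     ] [0.47362673 0.1534283  0.056     ]
(129, [212.4, 157.4], [210, 143, 6, 30]) [0.53243353 0.18848175 0.095     ] [0.52727798 0.19691692 0.056     ]
(48, [272.8, 173.6], [271, 166, 5, 14]) [0.51538864 0.14764108 0.095     ] [0.50728092 0.14900266 0.056     ]
t 7.125 tcp [0.4857 0.1497 0.3511] F [-0.5  0.4 -0.3] w 0.0858 g 0.0
shift [-0.0021 -0.0057  0.2122] turn [ 0.0025  0.0019 -0.003 ]
```

View pics/w2.png

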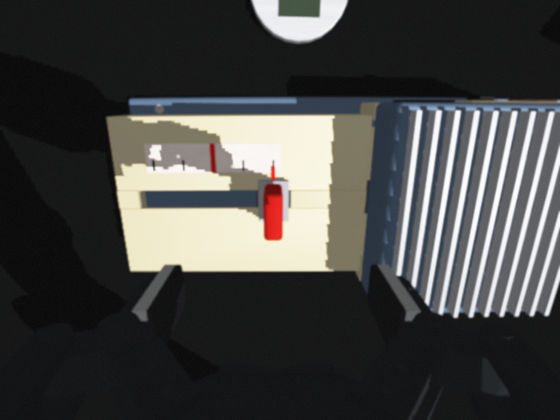

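The wrist view shows the red handle at (273,212), which is (0.487,0.151), with the pointer at the shut mark (273,174). The half mark at (212,157) lies 50.3 mm along +y and 34.5 mm along +x from the handle, as it should. I descend and grip.

```bash
python3 -m inch '[[[0,-0.003,0.06],[0,0,0],1],[[0,-0.003,0.12],[0,0,0],1],[[0,-0.003,0.18],[0,0,0],1],[[0,-0.003,0.211],[0,0,0],1],[[0,-0.003,0.211],[0,0,0],1]]' && python3 -m inch '[[[0,0,0],[0,0,0],-1],[[0,0,0],[0,0,0],-1],[[0,0,0],[0,0,0],-1],[[0,0,0],[0,0,0],-1],[[0,0,0],[0,0,0],-1]]' 60
python3 - <<'E'
from h import *
show()
t=r.grab_frame('scene');cv2.imwrite('pics/s2.png',cv2.resize(t['color'][130:240,180:400,::-1],None,fx=3,fy=3))
E
```

```text
t: 7.75
tool_pos: [0.4856, 0.152, 0.2456]
tcp_rot: [0.001, 0.998, -0.064, -0.001]
wrist_force: [-0.1, -0.9, -0.4]
grip_width: 0.0853
grip_force: 0.0
t: 8.38
tool_pos: [0.4859, 0.1522, 0.247]
tcp_rot: [0.001, 0.998, -0.064, 0.0]
wrist_force: [-2.7, -4.2, 6.1]
grip_width: 0.0131
grip_force: 59.1
t 8.375 tcp [0.4859 0.1522 0.247 ] F [-2.7 -4.2  6.1] w 0.0131 g 59.12296235561371
```

View pics/s2.png

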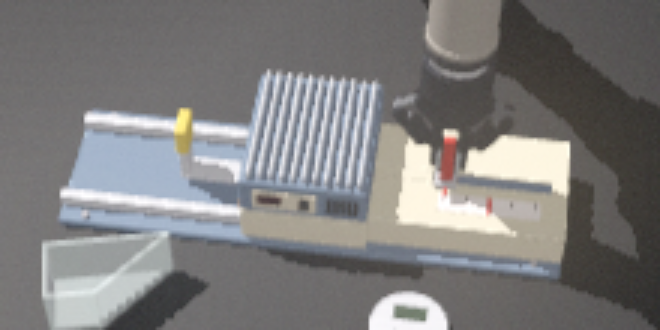

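The tray is home (yellow handle at (184,130) in the crop, drawbar run under the head) and the fingers hold the red handle at (450,155). I open it gently, slightly short at first.

```bash
python3 -m inch '[[[0,-0.02,0],[0,0,0],-1],[[0,-0.04,0],[0,0,0],-1],[[0,-0.06,0],[0,0,0],-1],[[0,-0.08,0],[0,0,0],-1],[[0,-0.09,0],[0,0,0],-1]]' && python3 -m inch '[[[0,0,0],[0,0,0],-1],[[0,0,0],[0,0,0],-1]]'
python3 - <<'E'
from h import *
s=r.read_state();print((s['tool_pos']-[.4859,.1522,.247])@uy)
f=r.grab_frame('wrist');cv2.imwrite('pics/w3.png',f['color'][:,:,::-1])
for b in blobs(f,'r',(0,0,560,420),10)[:5]:print(b,plane(f,b[1],.056))
E
```

```text
t: 9.05
tool_pos: [0.4916, 0.1954, 0.247]
tcp_rot: [0.003, 0.998, -0.064, -0.001]
wrist_force: [-3.7, -8.6, 9.4]
grip_width: 0.0134
grip_force: 59.5
t: 9.3
tool_pos: [0.4915, 0.1951, 0.247]
tcp_rot: [0.003, 0.998, -0.064, -0.001]
wrist_force: [-3.6, -6.7, 8.6]
grip_width: 0.013
grip_force: 59.4
0.0433168105709538
(1388, [276.4, 307.0], [260, 268, 33, 72]) [0.45566957 0.19812904 0.056     ]
(329, [261.3, 190.7], [258, 168, 8, 46]) [0.52686827 0.19692518 0.056     ]
(134, [275.4, 215.1], [272, 204, 8, 22]) [0.51260271 0.19137581 0.056     ]
```

View pics/w3.png

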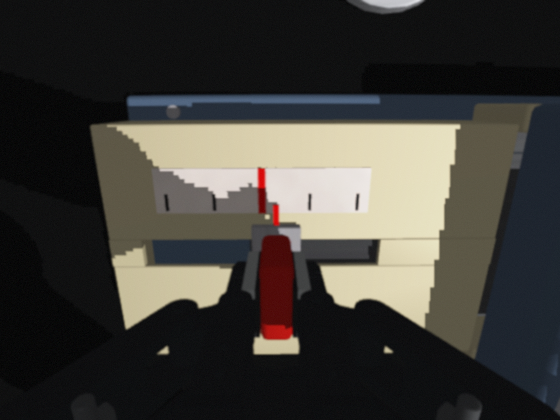

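The pointer at (275,215) is 14 px short of the half mark at (261,191). With 25 mm spanning 48 px that is about 7 mm, so the opening is about 43 mm, which agrees with the TCP travel. I add 7 mm.

```bash
python3 -m inch '[[[0,-0.007,0],[0,0,0],-1],[[0,-0.014,0],[0,0,0],-1],[[0,-0.014,0],[0,0,0],-1],[[0,-0.014,0],[0,0,0],-1],[[0,-0.014,0],[0,0,0],-1]]'
python3 - <<'E'
from h import *
s=r.read_state();print((s['tool_pos']-[.4859,.1522,.247])@uy)
f=r.grab_frame('wrist')
for b in blobs(f,'r',(0,0,560,420),10)[:5]:print(b,plane(f,b[1],.056))
t=r.grab_frame('scene');cv2.imwrite('pics/s3.png',cv2.resize(t['color'][130:240,180:400,::-1],None,fx=3,fy=3))
for b in blobs(t,'y',(225,150,260,190)):print(b,plane(t,b[1],.086))
E
```

```text
t: 9.98
tool_pos: [0.4924, 0.2017, 0.2471]
tcp_rot: [0.003, 0.998, -0.065, -0.001]
wrist_force: [-4.3, -8.3, 8.7]
grip_width: 0.0131
grip_force: 59.5
0.04996547496885727
(1876, [276.2, 304.1], [260, 267, 33, 73]) [0.45848428 0.20448614 0.056     ]
(408, [274.3, 196.6], [271, 168, 9, 58]) [0.52365451 0.19711328 0.056     ]
(69, [240.9, 172.9], [238, 166, 6, 15]) [ 0.4484805  -0.14199176  0.086     ]
```

The pointer now merges with the half mark, and the tray handle is at (0.448,-0.142), which is home. I hold for over a second, then check.

```bash
for i in 1 2; do python3 -m inch '[[[0,0,0],[0,0,0],-1],[[0,0,0],[0,0,0],-1],[[0,0,0],[0,0,0],-1],[[0,0,0],[0,0,0],-1],[[0,0,0],[0,0,0],-1]]'; done
python3 - <<'E'
from h import *
f=r.grab_frame('wrist');cv2.imwrite('pics/w4.png',f['color'][:,:,::-1])
print(blobs(f,'r',(0,0,560,420),10)[:5])
E
```

```text
t: 10.7
tool_pos: [0.4924, 0.2017, 0.247]
tcp_rot: [0.003, 0.998, -0.065, -0.001]
wrist_force: [-3.8, -8.2, 8.7]
grip_width: 0.0133
grip_force: 59.5
t: 11.32
tool_pos: [0.4924, 0.2017, 0.247]
tcp_rot: [0.003, 0.998, -0.064, -0.001]
wrist_force: [-3.1, -7.7, 10.1]
grip_width: 0.0131
grip_force: 59.5
[(1872, [276.3, 304.2], [260, 267, 33, 73]), (410, [274.3, 196.7], [271, 168, 9, 58])]
```

View pics/w4.png

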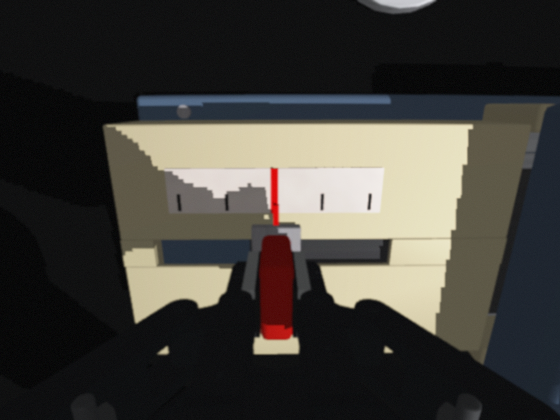

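The pointer at (276,215) is in line with the half mark at (274,190) and has not moved, so I hand in.

```bash
python3 -c "
from station import r
print(r.sign_off())"
```

```text
the job is handed in; nothing more can be done
None
```

I pushed the tray home against its stop and opened the shutter to its half-way mark (about 50 mm). It was holding steady in the gripper against its spring when I handed the job in at about 11 s; the hand-in returned no verdict.

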